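Let the crank-up pole rest down a few teeth on its ratchet

TASK

The crank-up pole rest stands too high for the next pole: let it down until its V cradle is level with the V cradle of the plain post rest, to the nearest ratchet tooth. Ease the crank forward to take the load off the pawl, throw the pawl right back onto its stop, wind the crank backward to let the cradle down, then lay the pawl back into the teeth and back the crank off against it until you feel the pawl firmly take the load. Do not pry the pawl out while a tooth bears on it or drive the teeth hard into it, and leave the loose things on the bench alone.

Things in the scene. Friction and masses are not known exactly. Their poses are not given: they have to be found in the camera images.
- jack: Crank-up pole rest, a steel rack jack bolted down. Origin: centre of the underside of its 170 x 150 x 10 mm base plate. Own +x: along the pole, towards the plain post rest; own +y: along the shaft, to the ratchet and pawl (far from the robot); crank on the -y side (near the robot); z up. 'Elevation' below: angle in its own x-z plane from own +x towards +z
- crank (a joint): Turn of crank, shaft and 16-tooth ratchet wheel (tip radius 46 mm), rad. 0: as found, a tooth on the pawl. Grows when turned backward: lowers the cradle 20 mm per rad (7.85 mm a tooth). With the pawl in, a tooth bears on it at each multiple of 0.3927. Range -1.2 to 3.4. Stiff gear: stays where left; at the handle it takes some 10 N to turn backward, 13 to 16 N forward
- pawl (a joint): Swing of the pawl, rad. 0: nose home in a tooth gap; about 0.05 half way up a tooth's back; above 0.2 clear; upright at 1.7, beyond which it falls onto a stop at 2.2 and stays, else back onto the teeth (weight 0.13 kg). Teeth are undercut: under load the pawl is hooked and prying strains nose and tooth; with the crank eased forward 0.1 to 0.3 rad (under one tooth) it lifts freely with 1 or 2 N
- shaft (a point): Centre of the jack's shaft, on the column's axis, 140 mm above the bench; the shaft runs along own y. Backing the wheel off onto the pawl, it stops dead and the pull at the handle climbs above the running 10 N: each newton more there puts 2.2 N on the pawl. 5 to 6 N more is a firm load; 10 N more is too much for the pawl's small nose
- handle (a point): Gripping point on the axis of the crank's wooden handle, a sleeve 24 mm thick, 85 mm long, that spins freely on its pin. It is parallel to the shaft at 90 mm radius, from 72 to 157 mm on the -y side of the jack's middle; this point at 112 mm. Elevation about the shaft: 0.85 rad + crank value
- pawl_pivot (a point): Point on the pawl's pivot axis (parallel to the shaft): from the shaft axis 55 mm towards own -x and 52 mm up, 97 mm to own +y of the jack's middle, abreast of the pin's gripping point (the pivot bolt itself ends at 70 mm)
- pawl_pin (a point): Gripping point on the axis of the pawl's lifting pin, a round steel pin 12 mm thick sticking out sideways from 62 to 118 mm on the own +y side of the jack's middle, with a 16 mm collar at its end; this point at 97 mm. It runs on a 42 mm radius about the pivot; elevation about the pivot: -0.158 rad + pawl value
- head_v (a point): Bottom line of the crank-up rest's V cradle, mid length: 280 mm above the bench at crank 0. The V is 82 mm wide across own y, 37 mm deep, 35 mm long; its tips start 317 mm above the bench, so pass above it when changing sides
- stand_v (a point): The same point of the V cradle (same size) of the plain post rest, bolted down 210 to 260 mm along the jack's own +x; clamped 16 to 46 mm lower than the crank-up cradle starts. Level means equal height of these two points
- offcut: Bystander: loose offcut of wooden pole, 36 mm thick, 260 mm long, lying along its own x. Origin under its middle
- wrench: Bystander: loose steel spanner lying along its own x
- oil_can: Bystander: loose plain metal can, 72 mm wide, 110 mm high, standing. Origin: centre of its underside

How it is judged (in metres and radians):
On the way, in this order (a step that is already met when the one before it is completed fails the run):
1. the pawl is thrown back, past upright (value of joint pawl above 1.9 rad), for 0.2 s.
2. with the pawl still back, the cradle has been wound down to within 12 mm of the plain post's cradle (value of joint pawl above 1.5 rad and z of head_v in the frame of stand_v between -0.012 and 0.012 m), for 0.2 s.
3. the pawl is back in the teeth and a tooth bears on it with more than 6 N (value of joint pawl below 0.04 rad and contact force between pawl and crank above 6 N), for 0.3 s.
At the end, for the whole second after the job is handed in: the pawl lies home in the teeth (below 0.04 rad), the crank is still, and the bottoms of the two V cradles are level to within 8 mm (value of joint pawl below 0.04 rad and z of head_v in the frame of stand_v between -0.008 and 0.008 m and velocity of joint crank between -0.05 and 0.05 rad/s); the robot touches nothing.
It fails at once if the pawl and the ratchet teeth press on each other with more than 22 N (contact force between pawl and crank above 22 N).
It fails at once if a loose thing on the bench moved more than 20 mm (distance of any of offcut, wrench, oil_can from where it was at the start of the episode above 0.02 m).
It also fails if it takes over 72 s, if anything falls off the work surface, if the arm or the gripper's body presses on something with over 40 N, if the wrist force passes 120 N, or if a joint passes its speed limit or range.

ROBOT

A 6-joint arm with a two-finger parallel gripper is mounted at the origin on the work surface. World frame = base frame: x ahead of the robot, y to its left, z up, the work surface at z = 0. Lengths are in mm, angles in rad, forces in N, time in s.
With the tool pointing down it reaches from about 350 to 925 mm from the base axis. Payload 6.4 kg.
Tool frame: the origin (TCP) lies midway between the tips of the shut fingers; the grasp point (between the pads) lies 19 mm behind it (env.hold_point_z is the distance from the TCP to the grasp point, in mm); z points along the fingers, y is the line along which they close (so a half turn about z gives the same grasp; the last joint's range is limited). The gripper opens to 85 mm and grips with 20 to 120 N. Pads are 22 mm wide; open, the fingers measure 114 mm over their backs; the gripper's body (76 mm by 85 mm) begins 54 mm behind the grasp point. The pads swing forward as they close: fully open they stand 13 mm farther back than shut.
Start: joints at [1.074, 0.245, 1.558, -0, 1.339, -0.174], TCP at [206.192, 616.44, 231.29] pointing down, gripper open.
Joint ranges: [-3.13, 3.13], [-1.02, 2.26], [0.13, 2.54], [-0.95, 4.09], [0.21, 2.88], [-2.74, 2.74]. Speed limits (rad/s): [2.57, 2.57, 3.14, 3.14, 3.14, 3.14].

INTERFACE

Orientations are given as a 3x3 rotation matrix whose columns are the frame's x, y, z axes.
In Python, from rig import get_obs, camera, env, models gives the robot as it stands. The module is installed in compiled form; this text tells all that it offers.
- The arm moves only by the shell command python3 -m handwheel 'ROWS'. ROWS is JSON, a list of rows, each a list of 3 entries, a list of its own where there are three numbers: the shift along the world's x, y, z in mm, then the turn about the world's z in degrees, then the opening, from -1 (shut) to 1 (fully open), so that 0 is half open. In form: [[[dx, dy, dz], spin, grip], ...]. A call has exactly 10 rows; each row shifts and turns the commanded pose from where the row before left it; what a row does not reach is not made up. A row lasts 1/8 s, in which the tool goes at most 62.5 mm and 10.7 degrees, less where a joint would pass 70% of its speed; a pose out of reach is approached as far as the arm can. A call is refused whole if a number of a shift passes 62.5 or a number of a turn 10.7, either way. A call with a gripper value outside its range is refused whole. The fingers move at their own pace and stop on an object; the grip force is fixed at half the most. Time passes only in rows, so rows that do not move let the fingers close, or fill a call up. It gives the time, the measured TCP pose, the force, the opening and the grip force at its end, in the units of the state.
- get_obs(): the state, without advancing time (a new reading comes with each control period).
- camera(name): name is "scene" or "top"; returns a dict with "img" (400x640x3 uint8, red, green, blue), "range_z" (400x640 float32, mm along the optical axis (not along the pixel's ray), 0 where there is no reading), "fov_y" (degrees; the focal length in pixels is half the picture's height over the tangent of half this angle, whatever the lens; pixels are square), "cx", "cy" (the principal point, pixels), "distortion" ([k1, k2, p1, p2, k3] as OpenCV has them; the pictures are not rectified), "world_to_cam" (4x4, takes a point from world to camera coordinates). Camera axes: x right, y down, z forward; pixel columns grow to the right and rows downward; lengths in mm; the calibration is good to about 2 mm. A picture is of the moment at which its call begins.
- env.sign_off(): hands the job in; it is judged then, once.
Trained networks look in the newest picture that a camera, given by its name, has taken for a name from the list of things; names that differ only in an ending like _2 or _b are one class to them, and where a whole thing is asked for, a point or a joint stands for the part that bears it (a point fixed in the world has none). Each returns a list of dicts, best first, with "p" (0 to 1); they miss things now and then, are a little off and sometimes report something else, mostly with a low value. They report only what shows in the picture. A call takes as long as a camera call.
- models.outline_of(name, camera): "mask" (400x640 bool, what is visible of it) and "box" ([centre column, centre row, width, height] in pixels, round what is visible of it).
The state is a dict: "t": time; "joint_pos": joint angles; "dq": joint speeds; "joint_torque": joint torques, N m; "tool_pos": TCP position; "ee_rot": TCP orientation; "contact_force": force on the tool from outside, world axes, zero at the start; "wrist_torque": the same for the moment, N m; "opening": finger opening in mm; "grip_force": force on a finger pad.
Only numpy, scipy, OpenCV 4.12 (cv2) and the standard library are available. Lean on these libraries where they do the work, as an engineer would, in place of code of your own. Each camera call takes 0.05 s, during which the arm holds its last target. There are 200 camera calls.

## Working session

There is one attempt and no reset: what is moved stays moved. The work goes in short steps, Python scripts to look and compute and a shell command to move; the robot and the scene stay as the last step left them, time stands still between calls to the robot, and variables do not carry over. Pictures are saved under pics/ and viewed, at most 10 in all, crops included, and the job is handed in when it is done.

```bash
mkdir -p pics; cat > h.py <<'E'
import numpy as np, cv2
from rig import get_obs, camera, env, models
def K(c):
    f=200/np.tan(np.radians(c['fov_y'])/2); return np.array([[f,0,c['cx']],[0,f,c['cy']],[0,0,1.]])
def cloud(c,mask):
    v,u=np.nonzero(mask&(c['range_z']>0)); z=c['range_z'][v,u].astype(float)
    n=cv2.undistortPoints(np.c_[u,v].astype(float)[:,None],K(c),np.array(c['distortion'],float))[:,0]
    P=np.c_[n*z[:,None],z,np.ones(len(z))] if False else np.c_[n[:,0]*z,n[:,1]*z,z,np.ones(len(z))]
    return (P@np.linalg.inv(c['world_to_cam']).T)[:,:3]
E
python3 - <<'E'
from h import *
for n in ['scene','top']:
    c=camera(n); cv2.imwrite(f'pics/{n}0.png',c['img'][...,::-1]); print(n,c['fov_y'],np.linalg.inv(c['world_to_cam'])[:3].round(2).tolist())
    for k in ['jack','crank','pawl','head_v','stand_v','handle','pawl_pin','offcut','wrench','oil_can']:
        for d in models.outline_of(k,n)[:2]:
            P=cloud(c,d['mask']); 
            print(k,round(d['p'],2),np.round(d['box']),len(P),P.min(0).round() if len(P) else '',P.max(0).round() if len(P) else '',np.median(P,0).round() if len(P) else '')
print(get_obs())
E
```

```text
scene 42.74774371294062 [[0.55, 0.44, -0.71, 1594.85], [0.84, -0.29, 0.47, -677.62], [0.0, -0.85, -0.53, 984.2]]
jack 0.56 [348. 222.  80. 119.] 3989 [114.  24.  -5.] [700. 423. 320.] [596. 104. 143.]
jack 0.23 [352. 182.  23.  43.] 604 [37. 95. -3.] [619. 522. 320.] [581. 116. 275.]
crank 0.63 [343. 211.  59.  65.] 728 [184.  65.   2.] [651. 266. 222.] [629.  94. 160.]
pawl 0.61 [369. 219.  21.  21.] 192 [624.  97. 142.] [700. 171. 206.] [642. 121. 191.]
head_v 0.83 [352. 182.  23.  43.] 593 [37. 95. -3.] [619. 517. 320.] [581. 115. 274.]
stand_v 0.76 [272. 207.  28.  51.] 757 [  -8. -132.   -3.] [556. 164. 300.] [ 524. -112.  247.]
handle 0.86 [340. 212.  59.  69.] 788 [88. 65. -7.] [651. 329. 222.] [628.  95. 160.]
pawl_pin 0.53 [368. 218.  17.  24.] 202 [466.  97.  -7.] [700. 308. 206.] [642. 121. 191.]
offcut 0.94 [397. 209.  66.  28.] 342 [334. 357.   1.] [580. 466.  44.] [444. 404.  30.]
offcut 0.54 [353. 183.  22.  45.] 588 [183.  95.  -3.] [619. 459. 320.] [583. 116. 275.]
wrench 0.71 [180. 313.  65.  39.] 470 [ 485. -499.   -5.] [ 536. -322.   13.] [ 516. -416.    6.]
oil_c
[... 1485 characters left out ...]
.33869181e+00, -1.74114608e-01]), 'dq': array([-0.00182211,  0.00149708,  0.0003306 ,  0.00102535,  0.00161364,
        0.00034797]), 'joint_torque': array([ 1.05330848e-03, -4.29501665e+01, -3.26438177e+01, -7.89912792e-05,
        3.40335091e-04,  1.89189421e-06]), 'tool_pos': array([206.21292307, 616.44290827, 231.30791857]), 'ee_rot': array([[-9.48345680e-01,  3.17238823e-01,  2.68558498e-06],
       [ 3.17238823e-01,  9.48345680e-01,  3.31769681e-05],
       [ 7.97815939e-06,  3.23152062e-05, -9.99999999e-01]]), 'contact_force': array([-0.19724065,  0.70059973, -0.76785806]), 'wrist_torque': array([-0.03983592, -0.01260727, -0.0241874 ]), 'grip_force': 0.0, 'opening': 85.60469177144421}
```

```bash
ls pics
```

```text
scene0.png
top0.png
```

```bash
python3 - <<'E'
from h import *
c=camera('scene'); im=c['img'][120:300,230:430]; cv2.imwrite('pics/s1.png',cv2.resize(im,(800,600),interpolation=cv2.INTER_CUBIC)[...,::-1])
for n in ['scene','top']:
    c=camera(n)
    for k in ['head_v','stand_v']:
        P=cloud(c,models.outline_of(k,n)[0]['mask'])
        m=np.median(P[P[:,2]>255 if k=='head_v' else P[:,2]>230],0)
        P=P[(np.linalg.norm(P[:,:2]-m[:2],axis=1)<60)&(P[:,2]>(270 if k=='head_v' else 235))]
        top=P[P[:,2]>np.percentile(P[:,2],99)-8]
        print(n,k,len(P),np.percentile(P[:,2],[80,90,95,98,100]).round(1),P.mean(0).round(1))
        r=cv2.minAreaRect(P[:,:2].astype(np.float32)); print(r, top.round().tolist()[::max(1,len(top)//14)])
    al=cloud(c,np.ones((400,640),bool)); 
    near=al[(np.hypot(al[:,0]-575,al[:,1]-110)<150)]
    for lo,hi in [(5,16),]:
        q=near[(near[:,2]>lo)&(near[:,2]<hi)]; print('plate',len(q),cv2.minAreaRect(q[:,:2].astype(np.float32)))
c=camera('top'); im=c['img'][140:265,260:400]; cv2.imwrite('pics/t1.png',cv2.resize(im,(672,600),interpolation=cv2.INTER_CUBIC)[...,::-1])
E
```

```text
scene head_v 352 [311.7 316.1 317.8 318.7 320.7] [571.4 119.8 296. ]
((576.04248046875, 120.25282287597656), (38.09084701538086, 85.26642608642578), 75.24229431152344) [[537.0, 137.0, 319.0], [534.0, 122.0, 318.0], [541.0, 134.0, 317.0], [539.0, 111.0, 320.0], [537.0, 130.0, 314.0], [545.0, 142.0, 314.0], [541.0, 120.0, 315.0], [548.0, 137.0, 313.0], [543.0, 122.0, 312.0], [611.0, 110.0, 320.0], [614.0, 125.0, 317.0], [610.0, 104.0, 318.0], [615.0, 117.0, 316.0], [611.0, 100.0, 316.0], [608.0, 95.0, 313.0]]
scene stand_v 410 [289.6 293.9 295.8 298.  301.4] [ 512.2 -110.1  272.2]
((513.8004150390625, -109.12123107910156), (36.71754837036133, 84.04243469238281), 78.80902862548828) [[474.0, -93.0, 296.0], [479.0, -84.0, 295.0], [480.0, -103.0, 298.0], [481.0, -91.0, 295.0], [471.0, -111.0, 294.0], [477.0, -102.0, 294.0], [486.0, -94.0, 295.0], [475.0, -113.0, 293.0], [482.0, -101.0, 293.0], [483.0, -114.0, 294.0], [551.0, -121.0, 300.0], [556.0, -111.0, 300.0], [543.0, -129.0, 296.0], [551.0, -121.0, 297.0], [552.0, -109.0, 294.0], [540.0, -131.0, 292.0], [549.0, -123.0, 294.0], [548.0,
[... 727 characters left out ...]
286 [291.3 294.6 296.1 298.8 301.6] [ 515.4 -107.9  279.4]
((512.7689208984375, -107.50115966796875), (34.57066345214844, 82.5226058959961), 79.02401733398438) [[554.0, -99.0, 295.0], [552.0, -109.0, 296.0], [547.0, -102.0, 300.0], [548.0, -112.0, 297.0], [549.0, -121.0, 297.0], [545.0, -109.0, 296.0], [545.0, -121.0, 302.0], [543.0, -113.0, 293.0], [544.0, -125.0, 295.0], [537.0, -122.0, 294.0], [479.0, -86.0, 295.0], [481.0, -102.0, 292.0], [476.0, -95.0, 300.0], [478.0, -105.0, 295.0], [474.0, -93.0, 293.0], [475.0, -105.0, 294.0], [475.0, -114.0, 295.0], [472.0, -108.0, 296.0]]
plate 892 ((570.2293090820312, 108.94905090332031), (281.0299987792969, 292.0278015136719), 28.763341903686523)
```

View pics/s1.png

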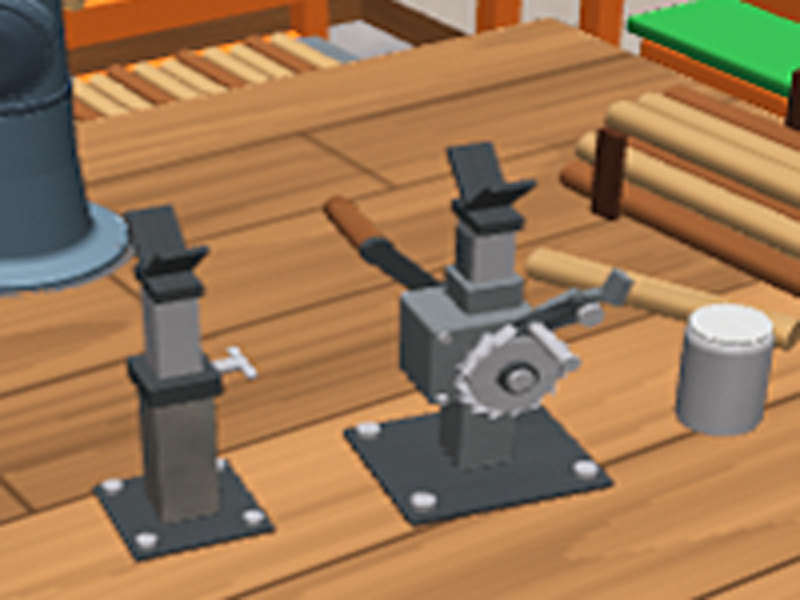

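View pics/t1.png

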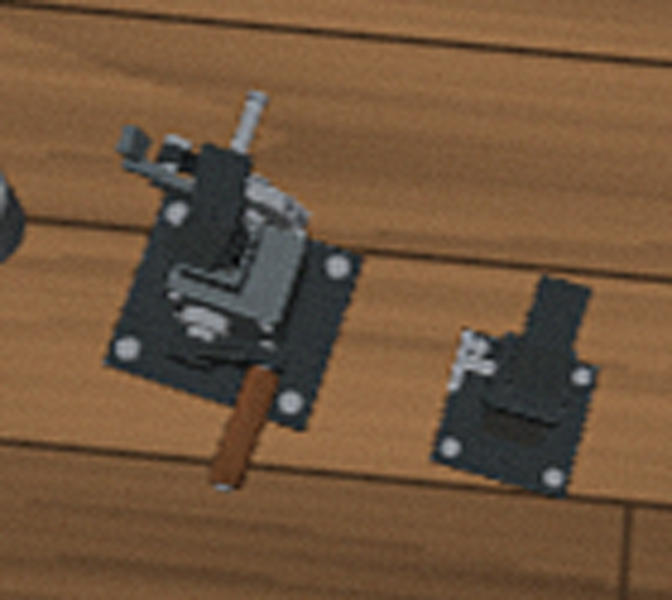

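```bash
python3 - <<'E'
from h import *
O=np.array([574,121.]);a=np.radians(75.5+180);ex=np.array([np.cos(a),np.sin(a)]);ey=np.array([-ex[1],ex[0]])
for n in ['scene','top']:
    c=camera(n); hsv=cv2.cvtColor(c['img'],cv2.COLOR_RGB2HSV)
    P=cloud(c,np.ones((400,640),bool)); m=(c['range_z']>0); H=hsv[m]
    loc=np.c_[(P[:,:2]-O)@ex,(P[:,:2]-O)@ey,P[:,2]]
    s=(loc[:,1]<-75)&(loc[:,1]>-160)&(abs(loc[:,0]-60)<40)&(loc[:,2]>170)&(loc[:,2]<240)
    L=loc[s]; 
    for lo in range(-160,-75,20):
        q=L[(L[:,1]>=lo)&(L[:,1]<lo+20)]
        if len(q): print(n,'handle',lo,len(q),q.min(0).round(),q.max(0).round(),np.median(q,0).round(1))
    s=(loc[:,1]>62)&(loc[:,1]<130)&(abs(loc[:,0]+13)<25)&(loc[:,2]>165)&(loc[:,2]<215); L=loc[s]
    for lo in range(60,130,15):
        q=L[(L[:,1]>=lo)&(L[:,1]<lo+15)]
        if len(q): print(n,'pin',lo,len(q),q.min(0).round(),q.max(0).round(),np.median(q,0).round(1))
E
python3 -m handwheel '[[[20,-30,20],4,1],[[50,-60,20],0,1],[[40,-60,0],0,1],[[30,-60,0],0,1],[[20,-60,0],0,1],[[20,-60,0],0,1],[[20,-60,0],0,1],[[20,-60,0],0,1],[[20,-50,0],0,1],[[5,-35,0],0,1]]'
```

```text
scene handle -160 17 [  56. -156.  206.] [  74. -141.  222.] [  68.7 -148.2  217.4]
scene handle -140 32 [  55. -140.  202.] [  74. -120.  223.] [  69.1 -129.6  218.2]
scene handle -120 26 [  52. -120.  206.] [  74. -100.  222.] [  65.8 -111.3  217.2]
scene handle -100 32 [ 51. -99. 206.] [ 73. -80. 222.] [ 65.8 -91.7 217.2]
scene handle -80 8 [ 59. -78. 205.] [ 72. -76. 222.] [ 67.8 -76.8 215.6]
scene pin 60 50 [-36.  62. 165.] [ 11.  75. 200.] [ -7.3  64.2 178.5]
scene pin 75 16 [-22.  77. 185.] [-10.  88. 195.] [-13.8  82.5 191.1]
scene pin 90 18 [-22.  91. 185.] [-10. 105. 193.] [-13.9  97.1 189. ]
scene pin 105 17 [-25. 105. 177.] [-10. 120. 192.] [-14.3 115.3 188. ]
scene pin 120 17 [-23. 121. 177.] [ -7. 127. 193.] [-17.4 123.4 185.7]
top handle -160 40 [  51. -159.  207.] [  74. -140.  226.] [  62.6 -149.3  215.8]
top handle -140 45 [  50. -140.  206.] [  73. -121.  223.] [  62.8 -129.6  216.3]
top handle -120 44 [  50. -119.  202.] [  73. -100.  224.] [  62.9 -109.6  216. ]
top handle -100 42 [ 50. -99. 208.] [ 73. -81. 222.] [ 62.7 -90.1 217.1]
top handle -80 11 [ 49. -80. 208.] [ 69. -75. 221.] [ 58.3 -77.5 214.9]
top pin 75 15 [-22.  76. 186.] [-11.  89. 195.] [-15.8  83.5 189.8]
top pin 90 12 [-22.  91. 183.] [-12. 104. 196.] [-16.   97.5 191.2]
top pin 105 18 [-23. 105. 182.] [-11. 119. 196.] [-16.1 113.9 188.6]
top pin 120 2 [-13. 121. 185.] [-10. 122. 192.] [-11.5 121.4 188.8]
t: 2.85
tool_pos: [432.3, 107.6, 267.1]
ee_rot: [[-0.968, 0.252, 0.001], [0.252, 0.968, -0.0], [-0.001, 0.0, -1.0]]
contact_force: [0.5, 0.3, -0.4]
opening: 85.7
grip_force: 0.0
```

```bash
python3 -m handwheel '[[[0,0,0],1,1],[[0,0,-5],0,1],[[0,0,-10],0,1],[[0,0,-5],0,1],[[0,0,0],0,1],[[0,0,0],0,1],[[0,0,0],0,1],[[0,0,0],0,1],[[0,0,0],0,1],[[0,0,0],0,1]]'
```

```text
t: 4.1
tool_pos: [431.7, 109.8, 246.9]
ee_rot: [[-0.972, 0.233, 0.0], [0.233, 0.972, -0.0], [-0.0, 0.0, -1.0]]
contact_force: [-1.0, 0.2, -0.3]
opening: 85.4
grip_force: 0.0
```

```bash
python3 -m handwheel '[[[9,-10,0],0,1],[[9,-11,0],0,1],[[0,0,-15],0,1],[[0,0,-20],0,1],[[0,0,-15],0,1],[[0,0,-7],0,1],[[0,0,0],0,1],[[0,0,0],0,-0.6],[[0,0,0],0,-0.6],[[0,0,0],0,-0.6]]'; python3 -m handwheel '[[[0,0,0],0,-1],[[0,0,0],0,-1],[[0,0,0],0,-1],[[0,0,0],0,-1],[[0,0,0],0,-1],[[0,0,0],0,-1],[[0,0,0],0,-1],[[0,0,0],0,-1],[[0,0,0],0,-1],[[0,0,0],0,-1]]'
```

```text
t: 5.35
tool_pos: [449.9, 88.9, 190.3]
ee_rot: [[-0.972, 0.233, 0.001], [0.233, 0.972, -0.0], [-0.001, 0.0, -1.0]]
contact_force: [-0.4, 0.3, 0.6]
opening: 32.5
grip_force: 0.0
t: 6.6
tool_pos: [449.9, 89.0, 190.3]
ee_rot: [[-0.972, 0.233, 0.001], [0.233, 0.972, 0.0], [-0.001, 0.0, -1.0]]
contact_force: [-1.7, 2.4, 5.3]
opening: 22.1
grip_force: 58.7
```

```bash
python3 -m handwheel '[[[-0.7,-3.1,-3.1],0,-1],[[-0.7,-3.1,-3.2],0,-1],[[-0.7,-2.9,-3.4],0,-1],[[-0.7,-2.8,-3.4],0,-1],[[0,0,0],0,-1],[[0,0,0],0,-1],[[0,0,0],0,-1],[[0,0,0],0,-1],[[0,0,0],0,-1],[[0,0,0],0,-1]]'
```

```text
t: 7.85
tool_pos: [447.4, 78.1, 178.3]
ee_rot: [[-0.972, 0.233, 0.001], [0.233, 0.972, 0.003], [-0.001, 0.003, -1.0]]
contact_force: [-4.1, 7.3, 11.4]
opening: 22.3
grip_force: 59.5
```

```bash
python3 -m handwheel '[[[0,0,0],0,1],[[0,0,0],0,1],[[0,0,0],0,1],[[0,0,0],0,1],[[0,0,20],0,1],[[0,0,40],0,1],[[0,0,40],0,1],[[0,0,40],0,1],[[0,0,30],0,1],[[20,2,0],0,1]]';python3 -m handwheel '[[[35,5,0],0,1],[[35,5,0],0,1],[[35,5,0],0,1],[[35,5,0],0,1],[[35,5,0],0,1],[[30,5,0],0,1],[[0,2,0],0,1],[[0,0,-20],0,1],[[0,0,-30],0,1],[[0,0,-10],0,1]]'
```

```text
t: 9.1
tool_pos: [468.0, 78.9, 350.3]
ee_rot: [[-0.972, 0.234, 0.007], [0.234, 0.972, -0.001], [-0.007, 0.001, -1.0]]
contact_force: [0.1, -0.2, -0.2]
opening: 85.2
grip_force: 0.0
t: 10.35
tool_pos: [669.7, 110.9, 283.0]
ee_rot: [[-0.972, 0.233, -0.005], [0.233, 0.972, -0.0], [0.005, -0.001, -1.0]]
contact_force: [-0.1, -1.2, -0.8]
opening: 85.5
grip_force: 0.0
```

```bash
python3 -m handwheel '[[[2,1,-20],0,0],[[0,0,-25],0,0],[[0,0,-25],0,0],[[0,0,-20],0,0],[[0,0,-15],0,0],[[0,0,-9],0,0],[[0,0,0],0,0],[[0,0,0],0,0],[[0,0,0],0,-0.6],[[0,0,0],0,-0.6]]'; python3 - <<'E'
from h import *
c=camera('scene'); im=c['img'][150:285,280:460]; cv2.imwrite('pics/s2.png',cv2.resize(im,(800,600),interpolation=cv2.INTER_CUBIC)[...,::-1])
E
```

```text
t: 11.6
tool_pos: [674.1, 111.9, 173.3]
ee_rot: [[-0.972, 0.233, 0.001], [0.233, 0.972, -0.0], [-0.001, 0.0, -1.0]]
contact_force: [0.1, 0.2, 0.3]
opening: 17.0
grip_force: 0.0
```

View pics/s2.png

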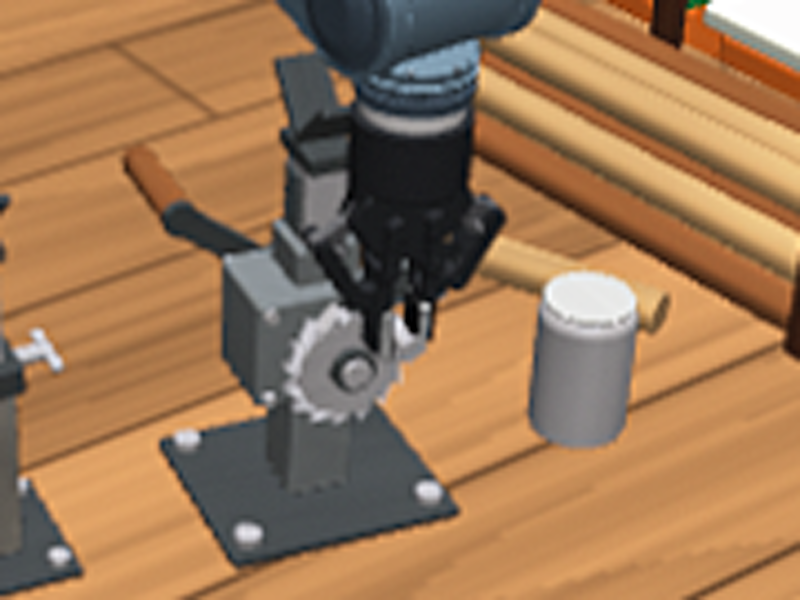

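The picture shows the two fingers, at about (380,340) and (425,330), straddling the pin, whose collar shows at about (410,340).

```bash
python3 -m handwheel '[[[-2,0,-5],0,-0.6],[[0,0,0],0,-1],[[0,0,0],0,-1],[[0,0,0],0,-1],[[0,0,0],0,-1],[[0,0,0],0,-1],[[0,0,0],0,-1],[[0,0,0],0,-1],[[0,0,0],0,-1],[[0,0,0],0,-1]]'
```

```text
t: 12.9
tool_pos: [671.5, 112.2, 167.5]
ee_rot: [[-0.972, 0.233, -0.001], [0.233, 0.972, 0.0], [0.001, 0.0, -1.0]]
contact_force: [-3.0, 4.0, -2.1]
opening: 10.0
grip_force: 58.3
```

```bash
python3 -m handwheel '[[[0,-0.2,4.2],0,-1],[[0,-0.2,4.2],0,-1],[[0.1,0.4,4.2],0,-1],[[0.2,0.7,4.1],0,-1],[[0.3,1.2,4],0,-1],[[0.4,1.5,3.9],0,-1],[[0.5,2,3.7],0,-1],[[0.5,2.2,3.5],0,-1],[[0,0,0],0,-1],[[0,0,0],0,-1]]'
```

```text
t: 14.15
tool_pos: [673.0, 119.2, 199.2]
ee_rot: [[-0.972, 0.233, -0.003], [0.233, 0.972, -0.001], [0.002, -0.002, -1.0]]
contact_force: [-5.0, 2.8, -6.8]
opening: 10.1
grip_force: 58.7
```

Forces are low, so the pawl is lifting freely. I'll continue the arc over the top.

```bash
python3 -m handwheel '[[[0.6,2.7,3.2],0,-1],[[0.6,2.8,3],0,-1],[[0.8,3.2,2.6],0,-1],[[0.8,3.4,2.3],0,-1],[[0.9,3.6,1.9],0,-1],[[0.9,3.8,1.6],0,-1],[[0.9,3.9,1.1],0,-1],[[1,4.1,0.8],0,-1],[[1,4.1,0.3],0,-1],[[0.9,4.1,-0.1],0,-1]]'; python3 -m handwheel '[[[1,4.1,-0.5],0,-1],[[0.9,4,-0.9],0,-1],[[0.8,3.4,-1],0,-1],[[0.6,2.4,-1.1],0,-1],[[0,0,0],0,-1],[[0,0,0],0,-0.5],[[0,0,0],0,-0.3],[[0,0,0],0,-0.3],[[0,0,0],0,-0.3],[[0,0,0],0,-0.3]]'; python3 - <<'E'
from h import *
c=camera('scene'); im=c['img'][150:285,280:460]; cv2.imwrite('pics/s3.png',cv2.resize(im,(800,600),interpolation=cv2.INTER_CUBIC)[...,::-1])
E
```

```text
t: 15.4
tool_pos: [681.7, 153.4, 221.7]
ee_rot: [[-0.972, 0.234, -0.001], [0.234, 0.972, -0.004], [0.0, -0.005, -1.0]]
contact_force: [-11.6, -1.0, 3.2]
opening: 10.0
grip_force: 59.2
t: 16.65
tool_pos: [685.5, 169.1, 212.5]
ee_rot: [[-0.972, 0.233, -0.0], [0.233, 0.972, -0.0], [0.0, -0.0, -1.0]]
contact_force: [0.3, -0.0, -0.1]
opening: 29.7
grip_force: 0.0
```

View pics/s3.png

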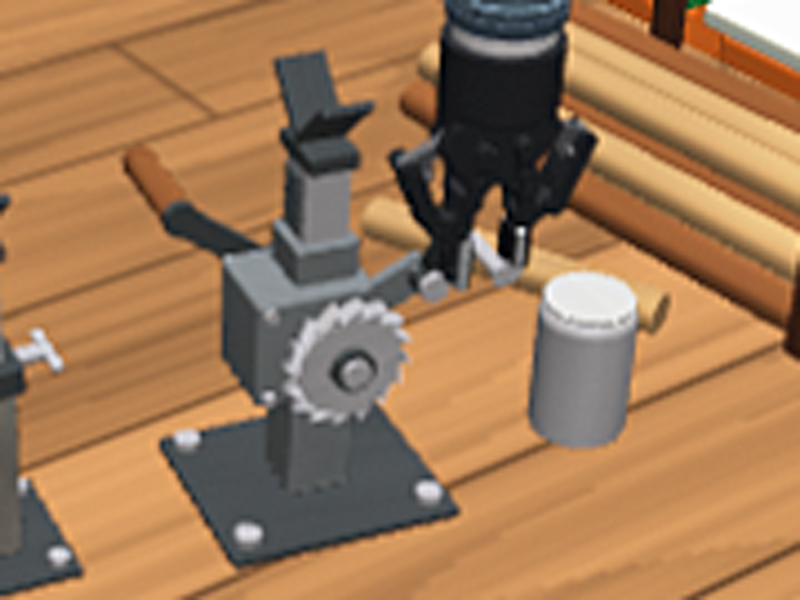

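The picture shows the pawl thrown back: pivot bolt at (432,285), wheel clear of it, and the pin loose between the open fingers at about (500,270).

```bash
python3 -m handwheel '[[[0,0,20],0,-0.3],[[0,0,40],0,-0.3],[[0,0,40],0,0],[[0,0,35],0,0],[[-20,-8,5],0,0],[[-35,-13,0],0,0],[[-35,-13,0],0,0],[[-35,-13,0],0,0],[[-35,-13,0],0,0],[[-35,-13,0],0,0]]'; python3 -m handwheel '[[[-35,-13,0],0,0],[[-8,-5,-20],0,0],[[0,0,-35],0,0],[[0,0,-40],0,0],[[0,0,-35],0,0],[[0,0,-25],0,0],[[0,0,0],0,0],[[0,0,0],0,0],[[0,0,0],0,0],[[0,0,0],0,0]]'
```

```text
t: 17.95
tool_pos: [489.6, 95.8, 354.5]
ee_rot: [[-0.972, 0.233, 0.003], [0.233, 0.972, -0.0], [-0.003, 0.0, -1.0]]
contact_force: [-0.2, -0.3, 1.0]
opening: 43.1
grip_force: 0.0
t: 19.2
tool_pos: [448.1, 78.1, 198.8]
ee_rot: [[-0.972, 0.233, 0.002], [0.233, 0.972, -0.0], [-0.002, 0.0, -1.0]]
contact_force: [0.3, -0.2, 0.2]
opening: 42.4
grip_force: 0.0
```

```bash
python3 -m handwheel '[[[0,0,-20],0,0],[[0,0,0],0,-0.5],[[0,0,0],0,-1],[[0,0,0],0,-1],[[0,0,0],0,-1],[[0,0,0],0,-1],[[0,0,0],0,-1],[[0,0,0],0,-1],[[0,0,0],0,-1],[[0,0,0],0,-1]]'; python3 -m handwheel '[[[1.6,6.8,7.8],0,-1],[[1.8,7.6,6.9],0,-1],[[2,8.3,6],0,-1],[[2.1,8.9,5],0,-1],[[2.2,9.4,3.9],0,-1],[[2.3,9.8,2.7],0,-1],[[2.4,10,1.5],0,-1],[[2.4,10.1,0.3],0,-1],[[2.4,10.1,-0.9],0,-1],[[2.3,9.9,-2.1],0,-1]]'; python3 - <<'E'
from h import *
camera('top');o=get_obs();print(o['tool_pos'],o['contact_force'])
c=camera('scene'); im=c['img'][130:300,240:450]; cv2.imwrite('pics/s4.png',cv2.resize(im,(741,600),interpolation=cv2.INTER_CUBIC)[...,::-1])
for n in ['scene','top']:
    c=camera(n)
    for k in ['head_v','stand_v']:
        for d in models.outline_of(k,n)[:1]:
            P=cloud(c,d['mask']); t=np.array([574,121.] if k=='head_v' else [513,-108.])
            P=P[(np.linalg.norm(P[:,:2]-t,axis=1)<50)&(P[:,2]>235)&(P[:,2]<325)]
            print(n,k,len(P),np.percentile(P[:,2],[80,90,95,98]).round(1))
E
```

```text
t: 20.45
tool_pos: [446.9, 78.3, 177.3]
ee_rot: [[-0.972, 0.233, -0.002], [0.233, 0.972, 0.0], [0.002, -0.0, -1.0]]
contact_force: [-4.8, 2.9, -4.6]
opening: 22.7
grip_force: 58.9
t: 21.7
tool_pos: [467.7, 167.7, 209.1]
ee_rot: [[-0.972, 0.233, -0.005], [0.233, 0.972, -0.005], [0.004, -0.006, -1.0]]
contact_force: [-11.6, -9.0, 0.3]
opening: 22.1
grip_force: 60.8
[467.89564704 168.68876508 208.88934536] [-9.92265454 -6.25125881  0.3251914 ]
scene head_v 408 [290.4 296.  298.  299.2]
scene stand_v 404 [289.5 294.2 295.6 297.1]
top head_v 267 [291.1 295.7 296.7 299.6]
top stand_v 287 [293.1 295.6 297.6 299. ]
```

View pics/s4.png

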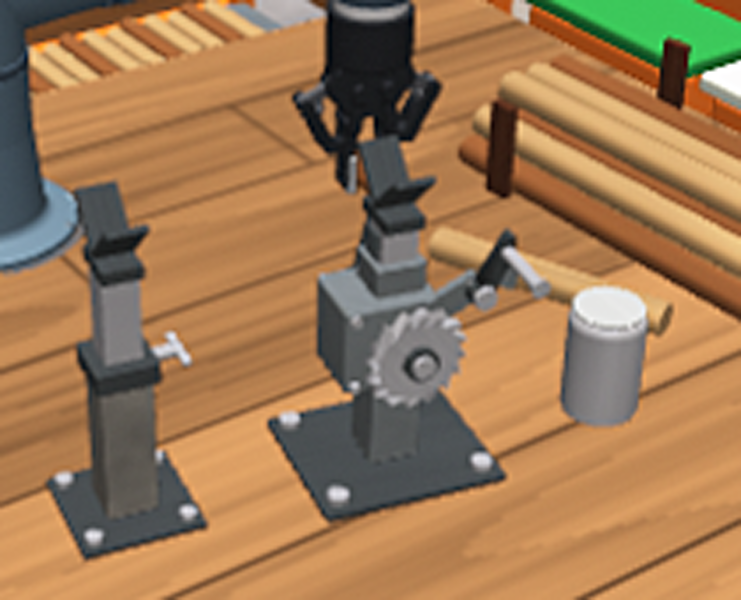

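The picture shows the two cradles about level: head at (400,195), stand at (115,250). The pawl is still back, with its pin at (525,270).

```bash
python3 -m handwheel '[[[0,0,0],0,0],[[0,0,0],0,0],[[0,0,0],0,0],[[0,0,20],0,0],[[0,0,40],0,0],[[0,0,40],0,0],[[0,0,40],0,0],[[20,0,5],0,0],[[35,0,0],0,0],[[35,0,0],0,0]]'; python3 -m handwheel '[[[35,0,0],0,0],[[35,1,0],0,0],[[35,1,0],0,0],[[20,0,0],0,0],[[4,0,-20],0,-0.3],[[0,0,-35],0,-0.3],[[0,0,-35],0,-0.3],[[0,0,-20],0,-0.3],[[0,0,0],0,-0.3],[[0,0,0],0,-0.3]]'
```

```text
t: 23.35
tool_pos: [560.5, 169.1, 354.7]
ee_rot: [[-0.972, 0.233, 0.002], [0.233, 0.972, 0.0], [-0.002, 0.001, -1.0]]
contact_force: [0.7, -0.5, -0.1]
opening: 42.5
grip_force: 0.0
t: 24.6
tool_pos: [688.7, 171.2, 245.6]
ee_rot: [[-0.972, 0.233, 0.003], [0.233, 0.972, 0.0], [-0.003, 0.001, -1.0]]
contact_force: [0.0, -0.7, 0.4]
opening: 29.8
grip_force: 0.0
```

```bash
python3 -m handwheel '[[[-3,-0.5,-15],0,-0.3],[[0,0,-18],0,-0.3],[[0,0,0],0,-0.7],[[0,0,0],0,-1],[[0,0,0],0,-1],[[0,0,0],0,-1],[[0,0,0],0,-1],[[0,0,0],0,-1],[[0,0,0],0,-1],[[0,0,0],0,-1]]'
```

```text
t: 25.85
tool_pos: [683.6, 170.2, 208.6]
ee_rot: [[-0.972, 0.233, -0.005], [0.233, 0.972, -0.001], [0.004, -0.002, -1.0]]
contact_force: [-5.2, -1.7, -14.2]
opening: 9.7
grip_force: 58.2
```

```bash
python3 -m handwheel '[[[-0.9,-3.7,1.7],0,-1],[[-0.9,-3.8,1.3],0,-1],[[-0.9,-4,0.9],0,-1],[[-1,-4.1,0.5],0,-1],[[-0.9,-4.1,0.1],0,-1],[[-1,-4.1,-0.3],0,-1],[[-1,-4.1,-0.8],0,-1],[[-0.9,-3.9,-1.1],0,-1],[[-0.9,-3.8,-1.6],0,-1],[[-0.9,-3.6,-1.9],0,-1]]'; python3 -m handwheel '[[[-0.8,-3.4,-2.3],0,-1],[[-0.8,-3.2,-2.6],0,-1],[[-0.6,-2.8,-3],0,-1],[[-0.6,-2.7,-3.2],0,-1],[[-0.5,-2.2,-3.5],0,-1],[[-0.5,-2,-3.7],0,-1],[[-0.4,-1.5,-3.9],0,-1],[[-0.3,-1.2,-4],0,-1],[[0,0,0],0,-1],[[0,0,0],0,-1]]'
```

```text
t: 27.1
tool_pos: [675.8, 135.6, 212.6]
ee_rot: [[-0.973, 0.232, 0.002], [0.232, 0.973, 0.009], [-0.0, 0.009, -1.0]]
contact_force: [-7.3, 15.1, -3.9]
opening: 9.9
grip_force: 58.6
t: 28.35
tool_pos: [674.9, 113.8, 190.0]
ee_rot: [[-0.973, 0.232, 0.012], [0.232, 0.973, 0.003], [-0.011, 0.005, -1.0]]
contact_force: [-2.8, 6.2, -0.3]
opening: 9.9
grip_force: 59.7
```

```bash
python3 -m handwheel '[[[-0.1,-0.4,-3],0,-1],[[-0.1,-0.3,-3],0,-1],[[-0.1,-0.2,-3],0,-1],[[0,-0.1,-2],0,-1],[[0,0,0],0,-1],[[0,0,0],0,-1],[[0,0,0],0,-1],[[0,0,0],0,-1],[[0,0,0],0,-1],[[0,0,0],0,-1]]'; python3 - <<'E'
from h import *
c=camera('scene'); im=c['img'][190:265,320:420]; cv2.imwrite('pics/s5.png',cv2.resize(im,(800,600),interpolation=cv2.INTER_CUBIC)[...,::-1])
E
```

```text
t: 29.6
tool_pos: [674.5, 111.5, 177.4]
ee_rot: [[-0.972, 0.233, 0.011], [0.233, 0.972, 0.001], [-0.01, 0.003, -1.0]]
contact_force: [0.6, 3.1, 6.6]
opening: 9.6
grip_force: 62.4
```

View pics/s5.png

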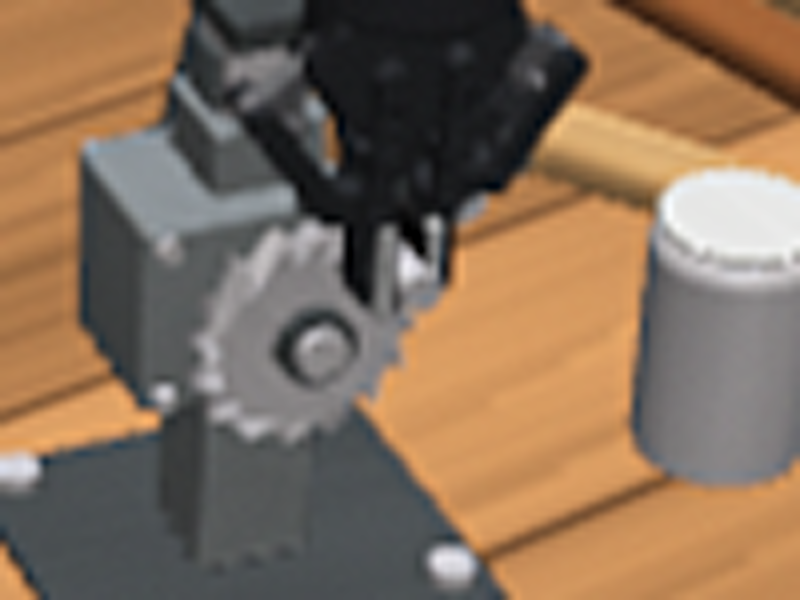

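```bash
python3 -m handwheel '[[[0,0,-1],0,-1],[[0,0,-1],0,-1],[[0,0,0],0,-1],[[0,0,0],0,-1],[[0,0,0],0,-1],[[0,0,0],0,-1],[[0,0,0],0,-1],[[0,0,0],0,-1],[[0,0,0],0,-1],[[0,0,0],0,-1]]'
```

```text
t: 30.9
tool_pos: [674.5, 111.5, 176.2]
ee_rot: [[-0.972, 0.233, 0.011], [0.233, 0.972, 0.001], [-0.01, 0.003, -1.0]]
contact_force: [-1.7, 2.5, 9.8]
opening: 9.8
grip_force: 62.7
```

```bash
python3 -m handwheel '[[[0,0,0],0,-0.4],[[0,0,0],0,-0.3],[[0,0,0],0,-0.3],[[0,0,20],0,-0.3],[[0,0,40],0,-0.3],[[0,0,40],0,-0.3],[[0,0,40],0,-0.3],[[0,0,35],0,0],[[-25,5,0],0,0],[[-35,10,0],0,0]]'; python3 -m handwheel '[[[-35,10,0],0,0],[[-35,10,0],0,0],[[-35,10,0],0,0],[[-30,10,0],0,0],[[-10,3,-10],0,0],[[0,0,-30],0,0],[[0,0,-30],0,0],[[0,0,-20],0,0],[[0,0,0],0,0],[[0,0,0],0,0]]'; python3 - <<'E'
from h import *
O=np.array([574,121.]);a=np.radians(75.5+180);ex=np.array([np.cos(a),np.sin(a)]);ey=np.array([-ex[1],ex[0]])
for n in ['scene','top']:
    c=camera(n)
    if n=='scene': cv2.imwrite('pics/s6.png',cv2.resize(c['img'][190:265,320:420],(800,600),interpolation=cv2.INTER_CUBIC)[...,::-1])
    P=cloud(c,np.ones((400,640),bool)); loc=np.c_[(P[:,:2]-O)@ex,(P[:,:2]-O)@ey,P[:,2]]
    s=(loc[:,1]>75)&(loc[:,1]<112)&(abs(loc[:,0]+13)<25)&(loc[:,2]>165)&(loc[:,2]<225); q=loc[s]
    print(n,len(q),q.min(0).round(),q.max(0).round(),np.median(q,0).round(1))
E
```

```text
t: 32.15
tool_pos: [610.9, 126.1, 347.5]
ee_rot: [[-0.972, 0.234, 0.003], [0.234, 0.972, -0.0], [-0.003, 0.001, -1.0]]
contact_force: [0.0, 1.2, 0.9]
opening: 42.7
grip_force: 0.0
t: 33.4
tool_pos: [466.7, 169.3, 256.5]
ee_rot: [[-0.972, 0.234, 0.002], [0.234, 0.972, 0.0], [-0.002, 0.001, -1.0]]
contact_force: [0.4, -0.1, 0.8]
opening: 42.3
grip_force: 0.0
scene 37 [-21.  76. 186.] [ -9. 108. 196.] [-12.9  93.2 192. ]
top 34 [-22.  76. 186.] [-11. 111. 200.] [-15.5  93.1 191.9]
```

View pics/s6.png

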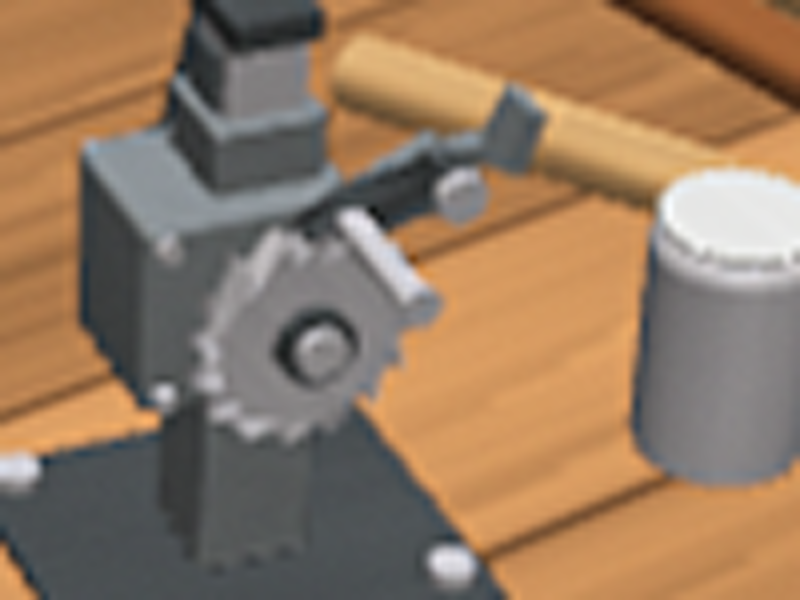

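The picture shows the pawl lying on the wheel again, with its pin at (390,255) and the counterweight up at (515,130). The pin is 2 mm higher than when it was home, so the nose is part way up a tooth's back.

```bash
python3 -m handwheel '[[[1,-0.6,-20],0,0],[[0,0,-20],0,0],[[0,0,-8],0,0],[[0,0,0],0,-0.5],[[0,0,0],0,-1],[[0,0,0],0,-1],[[0,0,0],0,-1],[[0,0,0],0,-1],[[0,0,0],0,-1],[[0,0,0],0,-1]]'; python3 -m handwheel '[[[0,0,0],0,-1],[[0.4,1.4,-0.4],0,-1],[[0.4,1.4,-0.4],0,-1],[[0.4,1.4,-0.5],0,-1],[[0.3,1.4,-0.5],0,-1],[[0.3,1.4,-0.5],0,-1],[[0.3,1.4,-0.5],0,-1],[[0.3,1.4,-0.5],0,-1],[[0,0,0],0,-1],[[0,0,0],0,-1]]'; python3 - <<'E'
from h import *
o=get_obs(); print(o['contact_force'].round(2),o['wrist_torque'].round(2),o['tool_pos'].round(2))
E
```

```text
t: 34.75
tool_pos: [467.2, 168.7, 207.9]
ee_rot: [[-0.972, 0.233, 0.001], [0.233, 0.972, -0.0], [-0.001, 0.0, -1.0]]
contact_force: [-2.0, -1.2, 5.1]
opening: 22.2
grip_force: 59.0
t: 36.0
tool_pos: [469.2, 177.7, 205.0]
ee_rot: [[-0.972, 0.233, -0.001], [0.233, 0.972, -0.002], [0.0, -0.002, -1.0]]
contact_force: [-6.0, -6.3, 8.9]
opening: 22.3
grip_force: 59.7
[-5.98 -6.26  8.89] [-0.87  0.95  0.04] [469.23 177.69 205.01]
```

```bash
cat > f.py <<'E'
from h import *
o=get_obs(); t=np.array([.21,.89,-.40]); print('pull',(-o['contact_force']@t).round(2),'along',((o['tool_pos']-[449.9,89,190.3])@[.23,.973,0]).round(2),o['tool_pos'].round(2),o['contact_force'].round(1))
E
python3 -m handwheel '[[[0.2,0.9,-0.4],0,-1],[[0.2,0.9,-0.4],0,-1],[[0.2,0.9,-0.4],0,-1],[[0.2,0.9,-0.4],0,-1],[[0,0,0],0,-1],[[0,0,0],0,-1],[[0,0,0],0,-1],[[0,0,0],0,-1],[[0,0,0],0,-1],[[0,0,0],0,-1]]' >/dev/null; python3 f.py
python3 -m handwheel '[[[0.2,0.9,-0.4],0,-1],[[0,0,0],0,-1],[[0,0,0],0,-1],[[0,0,0],0,-1],[[0,0,0],0,-1],[[0,0,0],0,-1],[[0,0,0],0,-1],[[0,0,0],0,-1],[[0,0,0],0,-1],[[0,0,0],0,-1]]'>/dev/null; python3 f.py
```

```text
pull 9.39 along 94.55 [470.12 181.39 203.57] [-6.5 -5.   8.9]
pull 10.01 along 95.45 [470.31 182.27 203.13] [-5.8 -5.7  9.4]
```

```bash
python3 -m handwheel '[[[0.2,0.9,-0.4],0,-1],[[0,0,0],0,-1],[[0,0,0],0,-1],[[0,0,0],0,-1],[[0,0,0],0,-1],[[0.1,0.4,-0.2],0,-1],[[0,0,0],0,-1],[[0,0,0],0,-1],[[0,0,0],0,-1],[[0,0,0],0,-1]]'>/dev/null; python3 f.py
```

```text
pull 10.63 along 96.76 [470.61 183.55 202.54] [-7.6 -5.5 10.3]
```

```bash
python3 -m handwheel '[[[0.1,0.4,-0.2],0,-1],[[0,0,0],0,-1],[[0,0,0],0,-1],[[0,0,0],0,-1],[[0.1,0.4,-0.2],0,-1],[[0,0,0],0,-1],[[0,0,0],0,-1],[[0,0,0],0,-1],[[0,0,0],0,-1],[[0,0,0],0,-1]]'>/dev/null; python3 f.py
```

```text
pull 9.6 along 97.62 [470.82 184.39 202.16] [-6.1 -5.3  9. ]
```

```bash
python3 -m handwheel '[[[0.1,0.4,-0.2],0,-1],[[0,0,0],0,-1],[[0,0,0],0,-1],[[0,0,0],0,-1],[[0.1,0.4,-0.2],0,-1],[[0,0,0],0,-1],[[0,0,0],0,-1],[[0,0,0],0,-1],[[0,0,0],0,-1],[[0,0,0],0,-1]]'>/dev/null; python3 f.py
```

```text
pull 9.34 along 98.46 [471.   185.21 201.78] [-6.3 -4.7  9.7]
```

```bash
python3 -m handwheel '[[[0.1,0.4,-0.2],0,-1],[[0,0,0],0,-1],[[0,0,0],0,-1],[[0,0,0],0,-1],[[0.1,0.4,-0.2],0,-1],[[0,0,0],0,-1],[[0,0,0],0,-1],[[0,0,0],0,-1],[[0,0,0],0,-1],[[0,0,0],0,-1]]'>/dev/null; python3 f.py
```

```text
pull 10.29 along 99.33 [471.19 186.05 201.37] [-5.8 -5.7 10.1]
```

```bash
python3 -m handwheel '[[[0.1,0.4,-0.2],0,-1],[[0,0,0],0,-1],[[0,0,0],0,-1],[[0,0,0],0,-1],[[0.1,0.4,-0.2],0,-1],[[0,0,0],0,-1],[[0,0,0],0,-1],[[0,0,0],0,-1],[[0,0,0],0,-1],[[0,0,0],0,-1]]'>/dev/null; python3 f.py
```

```text
pull 9.84 along 100.06 [471.38 186.76 200.98] [-7.  -5.1  9.5]
```

```bash
python3 -m handwheel '[[[0.1,0.4,-0.2],0,-1],[[0,0,0],0,-1],[[0,0,0],0,-1],[[0,0,0],0,-1],[[0.1,0.4,-0.2],0,-1],[[0,0,0],0,-1],[[0,0,0],0,-1],[[0,0,0],0,-1],[[0,0,0],0,-1],[[0,0,0],0,-1]]'; python3 f.py
```

```text
t: 46.0
tool_pos: [471.5, 187.3, 200.7]
ee_rot: [[-0.972, 0.233, -0.001], [0.233, 0.972, -0.003], [0.0, -0.003, -1.0]]
contact_force: [-6.8, -6.7, 10.3]
opening: 22.4
grip_force: 59.9
pull 11.52 along 100.57 [471.47 187.26 200.7 ] [-6.8 -6.7 10.3]
```

```bash
python3 -m handwheel '[[[0.1,0.4,-0.2],0,-1],[[0,0,0],0,-1],[[0,0,0],0,-1],[[0,0,0],0,-1],[[0.1,0.4,-0.2],0,-1],[[0,0,0],0,-1],[[0,0,0],0,-1],[[0,0,0],0,-1],[[0,0,0],0,-1],[[0,0,0],0,-1]]'>/dev/null; python3 f.py
```

```text
pull 14.6 along 101.02 [471.59 187.69 200.46] [-8.1 -8.5 13.3]
```

```bash
python3 -m handwheel '[[[0.1,0.3,-0.1],0,-1],[[0,0,0],0,-1],[[0,0,0],0,-1],[[0,0,0],0,-1],[[0,0,0],0,-1],[[0,0,0],0,-1],[[0,0,0],0,-1],[[0,0,0],0,-1],[[0,0,0],0,-1],[[0,0,0],0,-1]]'; python3 f.py
```

```text
t: 48.5
tool_pos: [471.6, 187.8, 200.4]
ee_rot: [[-0.972, 0.233, -0.002], [0.233, 0.972, -0.004], [0.001, -0.005, -1.0]]
contact_force: [-9.4, -9.4, 12.8]
opening: 22.3
grip_force: 60.2
pull 15.5 along 101.16 [471.62 187.84 200.39] [-9.4 -9.4 12.8]
```

The pull has climbed 5.7 N above running, so the pawl has a firm load. Now I'll release, rise clear and check.

```bash
python3 -m handwheel '[[[0,0,0],0,0],[[0,0,0],0,0.2],[[0,0,0],0,0.2],[[0,0,0],0,0.2],[[0,0,20],0,0.2],[[0,0,40],0,0.2],[[-10,0,40],0,0.2],[[-30,20,20],0,0.2],[[0,0,0],0,0.2],[[0,0,0],0,0.2]]'; python3 - <<'E'
from h import *
O=np.array([574,121.]);a=np.radians(75.5+180);ex=np.array([np.cos(a),np.sin(a)]);ey=np.array([-ex[1],ex[0]])
for n in ['scene','top']:
    c=camera(n)
    if n=='scene': cv2.imwrite('pics/s7.png',cv2.resize(c['img'][130:300,240:450],(741,600),interpolation=cv2.INTER_CUBIC)[...,::-1])
    P=cloud(c,np.ones((400,640),bool)); loc=np.c_[(P[:,:2]-O)@ex,(P[:,:2]-O)@ey,P[:,2]]
    s=(loc[:,1]>75)&(loc[:,1]<112)&(abs(loc[:,0]+13)<25)&(loc[:,2]>165)&(loc[:,2]<225); q=loc[s]
    print(n,'pin',len(q),q.min(0).round(),q.max(0).round(),np.median(q,0).round(1))
    for k,t in [('head_v',[574,121.]),('stand_v',[513,-108.])]:
        for d in models.outline_of(k,n)[:1]:
            P=cloud(c,d['mask']); P=P[(np.linalg.norm(P[:,:2]-t,axis=1)<50)&(P[:,2]>235)&(P[:,2]<325)]
            print(n,k,len(P),np.percentile(P[:,2],[80,90,95,98]).round(1))
E
```

```text
t: 49.75
tool_pos: [431.9, 209.3, 318.3]
ee_rot: [[-0.972, 0.233, -0.001], [0.233, 0.972, -0.0], [0.001, -0.001, -1.0]]
contact_force: [0.1, -0.0, 0.3]
opening: 50.9
grip_force: 0.0
scene pin 38 [-21.  75. 180.] [-10. 111. 195.] [-13.3  95.1 190.3]
scene head_v 361 [286.2 291.6 293.6 294.7]
scene stand_v 414 [289.5 294.5 296.8 298. ]
top pin 35 [-22.  77. 180.] [-11. 112. 197.] [-15.6  94.1 188.4]
top head_v 290 [288.2 292.4 294.1 295.7]
top stand_v 287 [291.7 295.3 297.1 298. ]
```

View pics/s7.png

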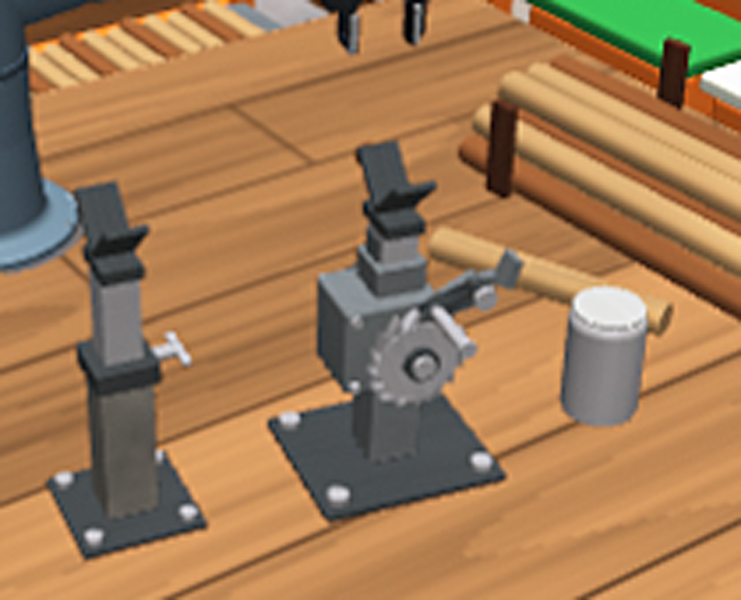

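The picture shows the pawl home in the teeth with its pin at (455,330) and the gripper clear. The pin's median height is back to 188–190 mm, as found. The cradles are about 3 mm apart, which is within half a tooth.

```bash
python3 -c "
from rig import env
print(env.sign_off())"
```

```text
the job is handed in; nothing more can be done
None
```

I let the rest down three ratchet teeth and handed the job in; the cradles measure about 3 mm apart (crank-up one lower), with the pawl home after a firm load (5.7 N over running pull) and the gripper clear; no verdict came back.

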